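# Change the watering over to the other bench

### The arm

A 6-joint arm with a two-finger parallel gripper is mounted at the origin on the work surface. World frame = base frame: x ahead of the robot, y to its left, z up, the work surface at z = 0. Lengths are in m, angles in rad, forces in N, time in s.
With the tool pointing down it reaches from about 0.35 to 1 m from the base axis. Payload 7.1 kg.
Tool frame: the origin (TCP) lies at the very end of the fingers, on their centre line; the grasp point (between the pads) lies 19 mm behind it; x points along the fingers, z is the direction in which the jaws open and shut, and the axes are right-handed (so a half turn about x gives the same grasp; the last joint's range is limited). The gripper opens to 85 mm and grips with 20 to 120 N. Pads are 22 mm wide; open, the fingers measure 114 mm over their backs; the gripper's body (76 mm by 85 mm) begins 54 mm behind the grasp point. The pads swing forward as they close: fully open they stand 13 mm farther back than shut.
Start: joints at [1.269, 0.423, 1.63, -0, 1.089, -0.019], TCP at [0.174, 0.6, 0.231] pointing down, gripper open.
Joint ranges: [-3, 3], [-0.9, 2.11], [0.09, 2.58], [-1.31, 4.45], [0.11, 2.69], [-2.54, 2.54]. Speed limits (rad/s): [2.39, 2.39, 3.01, 3.14, 3.14, 3.14].

### API

Orientations are given as a unit quaternion [x, y, z, w].
In Python, from cell import r gives the robot as it stands.
- The arm moves only by the tool step_arm, never from a script. Its argument "series" is a list of rows, each an object with "xyz": the shift along the tool's x, y, z in mm, a list of three; "yaw": the turn about the tool's x in rad; "grip": the opening, from 0 (shut) to 1 (fully open). In form: [{"xyz": [dx, dy, dz], "yaw": yaw, "grip": grip}, ...]. A call has 1 to 5 rows; each row is the pose to reach, as a shift and turn from the pose commanded when the call began, along the tool's axes at that moment; what a row does not reach only later rows make up. A row lasts 1/12 s, in which the tool goes at most 41.7 mm and 7.16 degrees, less where a joint would pass 70% of its speed; a pose out of reach is approached as far as the arm can. A call with a gripper value outside its range is refused whole. The fingers move at their own pace and stop on an object; the grip force is fixed at half the most. Time passes only in rows, so rows that repeat a pose let the fingers close. It gives the time, the measured TCP pose, the force and the opening at its end, in the units of the state.
- r.observe(): the state, without advancing time (a new reading comes with each control period).
- r.read_camera(name): name is "side" or "top"; returns a dict with "color" (384x512x3 uint8, red, green, blue), "camera_matrix" (3x3 intrinsics, pixels), "k1" (the pictures are not rectified: a ray, as slopes to the right and down, at radius r is drawn at 1 + k1 r^2 times it, then the intrinsics apply), "R" (3x3) and "t" (3): a world point X has camera coordinates R X + t. Camera axes: x right, y down, z forward; pixel columns grow to the right and rows downward; lengths in m; the calibration is good to about 2 mm. A picture is of the moment at which its call begins. There is no depth.
- r.finish_job(): hands the job in, once; it reports no verdict.
The state is a dict: "t": time; "joint_positions": joint angles; "joint_vel": joint speeds; "joint_torque": joint torques, N m; "tcp_pos": TCP position; "tcp_rot": TCP orientation; "ft_force": force on the tool from outside, world axes, zero at the start; "moment": the same for the moment, N m; "finger_gap": finger opening in m.
Only numpy, scipy, OpenCV 4.12 (cv2) and the standard library are available. Lean on these libraries where they do the work, as an engineer would, in place of code of your own. Each camera call takes 0.05 s, during which the arm holds its last target. There are 200 camera calls.

### The job

Two benches are watered from this header, one through each lever valve: the lever lying along its pipe is open, the one lying across is shut. Change the watering over: swing the shut valve's lever fully open first, so that the pump always has a way out, and then swing the other one fully shut. Take each lever right home against its end stop and lean on it until you feel it firm, but do not force the stop, leave the levers resting there, and leave the things lying round about where they are.

Things in the scene. Friction and masses are not known exactly. Their poses are not given: they have to be found in the camera images.
- header: the fixed grey PVC header: a 50 mm pipe 55 mm above the bench, 510 mm long, along its y axis at x = 125 mm, with a pressure gauge (top 156 mm above the bench) near its -y end and two branches to -x that carry the valves at (0, 100) and (0, -100) mm. Origin: on the bench top, midway between the two valve stems; z up.
- valve_idle: Shut at the start. One-inch brass ball valve, 84 mm long, pipe axis 55 mm above the bench. Origin: on the bench (z = 0) straight below its stem; z up; x along the pipe, from the outlet drop (-x, towards the robot) to the header (+x). Under the lever, on its neck, is a steel stop collar whose lug blocks a tab on the lever.
- valve_run: Open at the start. One-inch brass ball valve, 84 mm long, pipe axis 55 mm above the bench. Origin: on the bench (z = 0) straight below its stem; z up; x along the pipe, from the outlet drop (-x, towards the robot) to the header (+x). Under the lever, on its neck, is a steel stop collar whose lug blocks a tab on the lever.
- lever_idle: The shut valve's lever, 125 mm long: steel strip, then a black sleeve. Origin: on the stem axis, at the strip's underside, 112 mm above the bench; x points out along the lever, z up. Swings level about the stem. Starts pointing across the pipe to the valve's +y (shut), up to 7 degrees into its travel; goes anticlockwise seen from above about a quarter turn to point along the pipe to the valve's -x (open).
- lever_run: The open valve's lever, 125 mm long: steel strip, then a black sleeve. Origin: on the stem axis, at the strip's underside, 112 mm above the bench; x points out along the lever, z up. Swings level about the stem. Starts pointing along the pipe to the valve's -x (open), up to 7 degrees into its travel; goes clockwise seen from above about a quarter turn to point across the pipe to the valve's +y (shut).
- idle_sleeve (a point): Middle of the shut valve's lever's sleeve, 85 mm from the stem, 117 mm above the bench; the sleeve is 85 x 20 x 12 mm. A push here of about 6 N, square to the lever, moves it all along the arc; it stays where left. At the stop the push rises about 5 N per mm: 10 to 16 N is firmly home, over 20 N forces the stop.
- idle_stem (a point): On the shut valve's lever's stem axis, at the sleeve's mid-height; the lever swings about it. Its end stop is set by hand: it comes 83 to 97 degrees from the exact start direction, differs on each valve and is not measured, so it must be felt. Nothing else blocks the arc; pipework below it is at least 25 mm under the sleeve.
- run_sleeve (a point): Middle of the open valve's lever's sleeve, 85 mm from the stem, 117 mm above the bench; the sleeve is 85 x 20 x 12 mm. A push here of about 6 N, square to the lever, moves it all along the arc; it stays where left. At the stop the push rises about 5 N per mm: 10 to 16 N is firmly home, over 20 N forces the stop.
- run_stem (a point): On the open valve's lever's stem axis, at the sleeve's mid-height; the lever swings about it. Its end stop is set by hand: it comes 83 to 97 degrees from the exact start direction, differs on each valve and is not measured, so it must be felt. Nothing else blocks the arc; pipework below it is at least 25 mm under the sleeve.
- pot: an empty black plant pot standing on the bench, 96 mm across the rim, 85 mm high, loose; origin: centre of its underside. To be left alone.
- spanner: a steel spanner 190 mm long lying flat on the bench, loose; origin: its middle, on the bench. To be left alone.
- coupling: a brass hose coupling standing on the bench, 34 mm across, 44 mm high, loose; origin: centre of its underside. To be left alone.

How it is judged:
By the outcome, as a careful person would: the job done as asked, in the order asked, and still so for the second after the job is handed in, with the robot touching nothing.
It also fails if it takes over 67 s, if anything falls off the work surface, if the arm or the gripper's body presses on something with over 40 N, if the wrist force passes 120 N, or if a joint passes its speed limit or range.

## Working session

There is one attempt and no reset: what is moved stays moved. The work goes in short steps, Python scripts to look and compute and a tool call to move; the robot and the scene stay as the last step left them, time stands still between calls to the robot, and variables do not carry over. Pictures are saved under pics/ and viewed, about 8 in all and at most 12, crops included, and the job is handed in when it is done.

Besides the shell and the picture viewer there is one more tool, called after "Request:" as name([rows], argument=value, ...), one row to a line, values as JSON. step_arm: Moves the arm, as the interface text tells. Its arguments: {"type":"object","properties":{"series":{"type":"array","items":{"type":"object","properties":{"xyz":{"type":"array","items":{"type":"number"}},"yaw":{"type":"number"},"grip":{"type":"number"}}}}},"required":["series"]}

```bash
ls; mkdir -p pics; python3 - <<'E'
from cell import r
import cv2,pickle
for n in("top","side"):
    d=r.read_camera(n);cv2.imwrite(f"pics/{n}0.png",d["color"][:,:,::-1]);pickle.dump(d,open(n+".pkl","wb"))
    print(n,d["camera_matrix"],d["k1"],d["R"],d["t"])
print(r.observe())
E
```

```text
pics
top [[396.76599102   0.         254.07264085]
 [  0.         396.76599102 195.77423825]
 [  0.           0.           1.        ]] -0.0498628946649521 [[-0.09227639 -0.99571957 -0.00525363]
 [-0.9756266   0.09146674 -0.19946571]
 [ 0.19909245 -0.01328039 -0.97989072]] [0.06433831 0.52174902 1.0183053 ]
side [[451.75259612   0.         260.09913478]
 [  0.         451.75259612 191.93785123]
 [  0.           0.           1.        ]] -0.021548350996665983 [[ 0.97436998 -0.22407753 -0.01980923]
 [-0.12738418 -0.47703644 -0.86960307]
 [ 0.18540879  0.84983851 -0.49335392]] [-0.51210108  0.16476585  0.92204277]
{'t': 0.1, 'joint_positions': array([ 1.26902412e+00,  4.23754388e-01,  1.63063919e+00, -2.13658756e-05,
        1.08861092e+00, -1.90200584e-02]), 'joint_vel': array([-0.00010614, -0.00158753, -0.00171727, -0.0022167 ,  0.00117974,
       -0.00050806]), 'joint_torque': array([ 2.72042880e-04, -5.58428693e+01, -2.82444352e+01, -9.95178425e-05,
        3.03283603e-03, -1.05959913e-05]), 'tcp_pos': array([0.17421522, 0.59969477, 0.23061963]), 'tcp_rot': array([-0.42485891,  0.56586295,  0.42426394,  0.56506118]), 'ft_force': array([ 0.15224694, -1.06922197,  0.13590079]), 'moment': array([-0.03134182,  0.07919459,  0.05873816]), 'finger_gap': 0.08574962329349475}
```

View pics/top0.png

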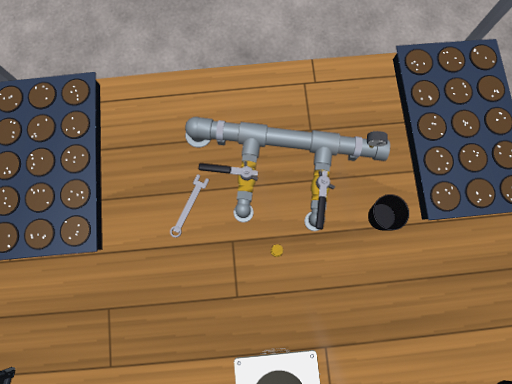

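View pics/side0.png

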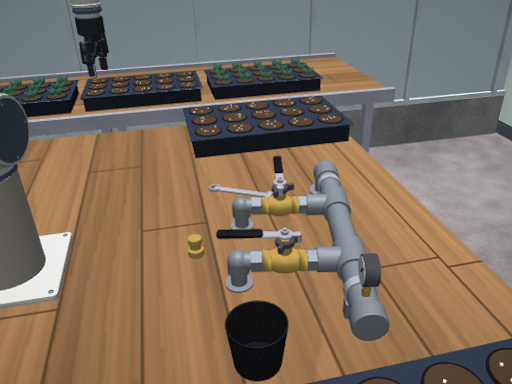

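The top view shows the idle (shut) lever: its sleeve is near px (214,168) and its stem near (247,173). The run (open) lever's sleeve is near (321,213), with its stem near (324,182). The spanner is at (188,207), the pot at (388,212) and the coupling at (277,250). The side view agrees.

```bash
cat > h.py <<'E'
import numpy as np,cv2
from scipy.spatial.transform import Rotation as Ro
def ray(d,uv):
    D=np.array([d["k1"],0,0,0,0.]); K=d["camera_matrix"]
    # forward model: x_d = x(1+k1 r^2)
    n=cv2.undistortPoints(np.array([[uv]],float),K,D)[0,0]
    return -d["R"].T@d["t"], d["R"].T@np.array([*n,1])
def plane(d,uv,z):
    c,v=ray(d,uv); return c+v*(z-c[2])/v[2]
def proj(d,X):
    q=d["R"]@X+d["t"]; x=q[:2]/q[2]; x=x*(1+d["k1"]*(x@x)); K=d["camera_matrix"]
    return K[0,0]*x+K[:2,2]
def tri(a,ua,b,ub):
    (c1,v1),(c2,v2)=ray(a,ua),ray(b,ub)
    s=np.linalg.lstsq(np.c_[v1,-v2],c2-c1,rcond=None)[0]
    p,q=c1+s[0]*v1,c2+s[1]*v2; return (p+q)/2,np.linalg.norm(p-q)
def sleeve(d,box,thr=60):
    x0,y0,x1,y1=box; m=(d["color"][y0:y1,x0:x1].max(2)<thr).astype(np.uint8)
    n,l,s,c=cv2.connectedComponentsWithStats(m); k=1+s[1:,4].argmax()
    p=np.argwhere(l==k)[:,::-1]; (cx,cy),sz,an=cv2.minAreaRect(p.astype(np.float32))
    return np.array([cx+x0,cy+y0]),sz,an,p+[x0,y0]
E
python3 - <<'E'
from h import *;import pickle
t=pickle.load(open("top.pkl","rb"));s=pickle.load(open("side.pkl","rb"))
R=Ro.from_quat([-0.42485891,0.56586295,0.42426394,0.56506118]).as_matrix();print("tool axes cols\n",R.round(3))
for n,b,bs in(("idle",(190,155,235,182),(268,150,290,176)),("run",(308,190,332,232),(212,226,265,242))):
    c,sz,an,p=sleeve(t,b);W=np.array([plane(t,q,.121) for q in p]);m=W.mean(0)
    u=np.linalg.svd(W-m)[2][0];e=(W-m)@u
    cs,szs,_,_=sleeve(s,bs)
    print(n,c,sz,"top-only",m.round(4),"dir",u.round(3),"ext",e.min().round(4),e.max().round(4),"side",cs,szs,"tri",tri(t,c,s,cs))
for n,a,b in(("stem idle",(247.5,173),(281,187)),("stem run",(324.5,182),(285.5,237))):
    print(n,plane(t,a,.12).round(4),tri(t,a,s,b))
print("pot",plane(t,(388,212),.085),"coupl",plane(t,(277,250),.04),"spanner",plane(t,(203,182),.01),plane(t,(176,231),.01))
o=cv2.resize(t["color"][100:270,160:420,::-1],None,fx=3,fy=3,interpolation=cv2.INTER_CUBIC);cv2.imwrite("pics/c1.png",o)
E
```

```text
tool axes cols
 [[-0.    -0.96   0.279]
 [-0.001  0.279  0.96 ]
 [-1.     0.    -0.001]]
idle [214.39024734 167.98780537] (31.472990036010742, 6.736323833465576) top-only [0.5947 0.1132 0.121 ] dir [0.214 0.977 0.   ] ext -0.0427 0.0386 side [277.43846226 164.50769329] (15.752410888671875, 7.442083835601807) tri (array([0.59538208, 0.11155279, 0.11567107]), np.float64(0.0007250144616030224))
run [320.49999905 212.5       ] (7.674124240875244, 31.64498519897461) top-only [ 0.4533 -0.1459  0.121 ] dir [-0.973  0.23  -0.   ] ext -0.0406 0.0399 side [239. 233.] (8.0, 44.0) tri (array([ 0.45449954, -0.1459008 ,  0.11660553]), np.float64(0.0006916597905221533))
stem idle [0.5725 0.0278 0.12  ] (array([0.57957196, 0.02752055, 0.10140521]), np.float64(0.004088330663248332))
stem run [ 0.5307 -0.1653  0.12  ] (array([ 0.53510533, -0.16793491,  0.10798219]), np.float64(0.0033997094744233937))
pot [ 0.44338925 -0.32733512  0.085     ] coupl [ 0.37577672 -0.03167579  0.04      ] spanner [0.58732535 0.15548681 0.01      ] [0.4552234  0.23946341 0.01      ]
```

View pics/c1.png

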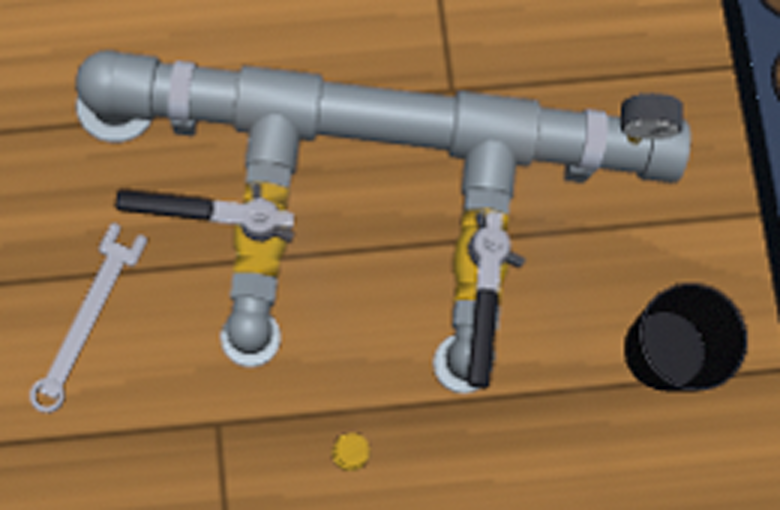

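Request:
step_arm([
  {"xyz":[0,-35,-20],"yaw":0,"grip":0},
  {"xyz":[0,-70,-41],"yaw":0,"grip":0},
  {"xyz":[0,-105,-62],"yaw":0,"grip":0},
  {"xyz":[0,-140,-83],"yaw":0,"grip":0},
  {"xyz":[0,-175,-104],"yaw":0,"grip":0},
])

```text
t: 0.52
tcp_pos: [0.3141, 0.4498, 0.231]
tcp_rot: [-0.425, 0.566, 0.425, 0.565]
ft_force: [0.4, 1.0, 0.6]
finger_gap: 0.0252
```

Request:
step_arm([
  {"xyz":[0,-35,-20],"yaw":0,"grip":0},
  {"xyz":[0,-70,-41],"yaw":0,"grip":0},
  {"xyz":[0,-105,-62],"yaw":0,"grip":0},
  {"xyz":[0,-140,-83],"yaw":0,"grip":0},
  {"xyz":[0,-175,-104],"yaw":0,"grip":0},
])

```text
t: 0.93
tcp_pos: [0.4533, 0.301, 0.2311]
tcp_rot: [-0.425, 0.566, 0.425, 0.565]
ft_force: [-0.0, -0.2, 0.3]
finger_gap: 0.0001
```

Request:
step_arm([
  {"xyz":[0,-35,-20],"yaw":0,"grip":0},
  {"xyz":[0,-70,-41],"yaw":0,"grip":0},
  {"xyz":[0,-105,-62],"yaw":0,"grip":0},
  {"xyz":[0,-140,-83],"yaw":0,"grip":0},
  {"xyz":[0,-175,-104],"yaw":0,"grip":0},
])

```text
t: 1.35
tcp_pos: [0.5923, 0.1522, 0.231]
tcp_rot: [-0.424, 0.566, 0.425, 0.565]
ft_force: [0.7, 0.1, -0.9]
finger_gap: -0.0002
```

Request:
step_arm([
  {"xyz":[0,-30,-18],"yaw":-0.073,"grip":0},
  {"xyz":[0,-61,-35],"yaw":-0.073,"grip":0},
  {"xyz":[0,-61,-35],"yaw":-0.073,"grip":0},
  {"xyz":[0,-61,-35],"yaw":-0.073,"grip":0},
])

```text
t: 1.68
tcp_pos: [0.6408, 0.1018, 0.2305]
tcp_rot: [-0.444, 0.551, 0.444, 0.55]
ft_force: [-0.2, 0.5, 0.2]
finger_gap: -0.0002
```

Request:
step_arm([
  {"xyz":[33,0,0],"yaw":0,"grip":0},
  {"xyz":[66,0,0],"yaw":0,"grip":0},
  {"xyz":[99,0,0],"yaw":0,"grip":0},
  {"xyz":[130,0,0],"yaw":0,"grip":0},
  {"xyz":[130,0,0],"yaw":0,"grip":0},
])

```text
t: 2.1
tcp_pos: [0.6346, 0.1039, 0.095]
tcp_rot: [-0.443, 0.553, 0.447, 0.546]
ft_force: [-1.7, 0.4, -0.5]
finger_gap: -0.0003
```

```bash
python3 - <<'E'
from cell import r
from h import *
s=r.read_camera("side");cv2.imwrite("pics/s2.png",cv2.resize(s["color"][100:300,180:400,::-1],None,fx=3,fy=3))
o=r.observe();print(o["t"],o["tcp_pos"],o["ft_force"],Ro.from_quat(o["tcp_rot"]).as_matrix().round(3))
E
```

```text
2.15 [0.63661006 0.10410239 0.09810632] [-0.62913833  0.46905166  0.52274392] [[-0.008 -0.978  0.207]
 [-0.001  0.207  0.978]
 [-1.     0.008 -0.003]]
```

View pics/s2.png

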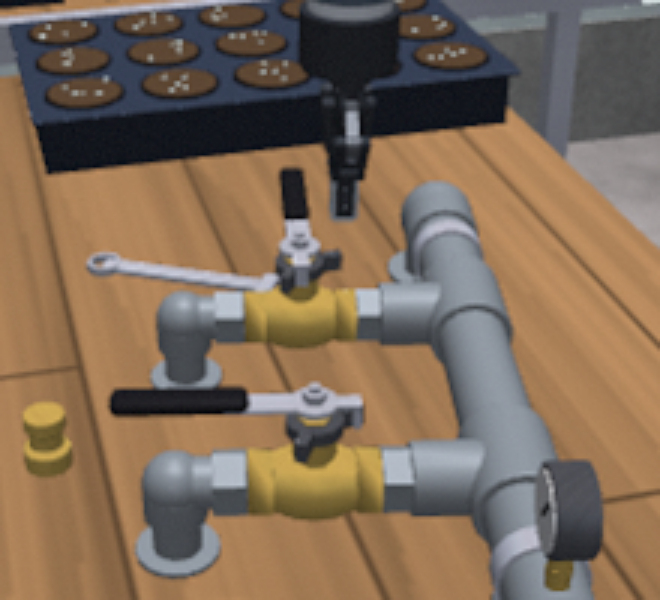

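```bash
cat >> h.py <<'E'
def pose(S,phi,w,sg,rad=85):
    # tool centre (mm) and yaw-axis angle: sg=+1 CCW push with +y face, -1 CW push with -y face
    a=np.radians(phi);u=np.array([np.cos(a),np.sin(a)]);y=np.array([-u[1],u[0]])
    return np.array(S)*1000+rad*u-sg*w*y, y, phi
def rows(S,seq,sg,start):
    P0,y,p0=pose(S,*start,sg); z=np.array([-y[1],y[0]])*-1
    for q in seq:
        P,_,p=pose(S,*q,sg);d=P-P0
        print(f'{q} xyz [0,{d@y:.1f},{d@z:.1f}] yaw {-np.radians(p-p0):.3f}')
E
python3 - <<'E'
from h import *
S=(.5767,.0298);print(pose(S,78,45,1))
print("approach");rows(S,[(78,36),(78,28),(78,21),(81,21),(85,21)],1,(78,45))
p=85
for k in range(3):
    print("call from",p);rows(S,[(p+5*i,21) for i in range(1,6)],1,(p,21));p+=25
E
```

```text
(array([638.38913575, 103.58651998]), array([-0.9781476 ,  0.20791169]), 78)
approach
(78, 36) xyz [0,9.0,-0.0] yaw -0.000
(78, 28) xyz [0,17.0,-0.0] yaw -0.000
(78, 21) xyz [0,24.0,0.0] yaw -0.000
(81, 21) xyz [0,28.5,1.0] yaw -0.052
(85, 21) xyz [0,34.5,1.9] yaw -0.122
call from 85
(90, 21) xyz [0,7.5,1.5] yaw -0.087
(95, 21) xyz [0,15.1,2.4] yaw -0.175
(100, 21) xyz [0,22.7,2.5] yaw -0.262
(105, 21) xyz [0,30.3,2.1] yaw -0.349
(110, 21) xyz [0,37.9,0.9] yaw -0.436
call from 110
(115, 21) xyz [0,7.5,1.5] yaw -0.087
(120, 21) xyz [0,15.1,2.4] yaw -0.175
(125, 21) xyz [0,22.7,2.5] yaw -0.262
(130, 21) xyz [0,30.3,2.1] yaw -0.349
(135, 21) xyz [0,37.9,0.9] yaw -0.436
call from 135
(140, 21) xyz [0,7.5,1.5] yaw -0.087
(145, 21) xyz [0,15.1,2.4] yaw -0.175
(150, 21) xyz [0,22.7,2.5] yaw -0.262
(155, 21) xyz [0,30.3,2.1] yaw -0.349
(160, 21) xyz [0,37.9,0.9] yaw -0.436
```

Request:
step_arm([
  {"xyz":[0,9,0],"yaw":0,"grip":0},
  {"xyz":[0,17,0],"yaw":0,"grip":0},
  {"xyz":[0,24,0],"yaw":0,"grip":0},
  {"xyz":[0,28.5,1],"yaw":-0.052,"grip":0},
  {"xyz":[0,34.5,2],"yaw":-0.122,"grip":0},
])

```text
t: 2.57
tcp_pos: [0.6088, 0.1128, 0.1038]
tcp_rot: [-0.48, 0.519, 0.477, 0.523]
ft_force: [5.7, -2.4, -3.5]
finger_gap: 0.0001
```

Request:
step_arm([
  {"xyz":[0,7.5,1.5],"yaw":-0.087,"grip":0},
  {"xyz":[0,15,2.4],"yaw":-0.175,"grip":0},
  {"xyz":[0,22.7,2.5],"yaw":-0.262,"grip":0},
  {"xyz":[0,30.3,2.1],"yaw":-0.349,"grip":0},
  {"xyz":[0,38,1],"yaw":-0.436,"grip":0},
])

```text
t: 2.98
tcp_pos: [0.5713, 0.1177, 0.1038]
tcp_rot: [0.582, -0.403, -0.578, -0.406]
ft_force: [5.9, 0.4, -4.1]
finger_gap: 0.0004
```

Request:
step_arm([
  {"xyz":[0,7.5,1.5],"yaw":-0.087,"grip":0},
  {"xyz":[0,15,2.4],"yaw":-0.175,"grip":0},
  {"xyz":[0,22.7,2.5],"yaw":-0.262,"grip":0},
  {"xyz":[0,30.3,2.1],"yaw":-0.349,"grip":0},
  {"xyz":[0,38,1],"yaw":-0.436,"grip":0},
])

```text
t: 3.4
tcp_pos: [0.5349, 0.1061, 0.1037]
tcp_rot: [0.656, -0.268, -0.652, -0.271]
ft_force: [4.3, 3.5, -1.3]
finger_gap: -0.0005
```

Request:
step_arm([
  {"xyz":[0,7.5,1.5],"yaw":-0.087,"grip":0},
  {"xyz":[0,15,2.4],"yaw":-0.175,"grip":0},
  {"xyz":[0,15,2.4],"yaw":-0.175,"grip":0},
  {"xyz":[0,15,2.4],"yaw":-0.175,"grip":0},
])

```text
t: 3.73
tcp_pos: [0.5211, 0.0962, 0.103]
tcp_rot: [0.675, -0.213, -0.673, -0.214]
ft_force: [0.1, -0.1, 0.9]
finger_gap: -0.0002
```

```bash
python3 - <<'E'
from cell import r
from h import *
t=r.read_camera("top");s=r.read_camera("side")
cv2.imwrite("pics/s3.png",np.hstack([cv2.resize(t["color"][120:270,190:340,::-1],(400,400)),cv2.resize(s["color"][130:330,190:390,::-1],(400,400))]))
o=r.observe();R=Ro.from_quat(o["tcp_rot"]).as_matrix();print(o["t"],o["tcp_pos"],o["ft_force"],R.round(3))
y=R[:2,1];print("yang",np.degrees(np.arctan2(y[1],y[0]))-90, "expect phi 145",pose((.5767,.0298),145,21,1)[0])
E
```

```text
3.8333 [0.52113114 0.09622963 0.10231023] [ 0.85995121 -0.00171733  0.85244138] [[ 0.001 -0.576 -0.818]
 [ 0.    -0.818  0.576]
 [-1.    -0.001 -0.001]]
yang -215.15546859521254 expect phi 145 [519.1171814   95.75619002]
```

View pics/s3.png

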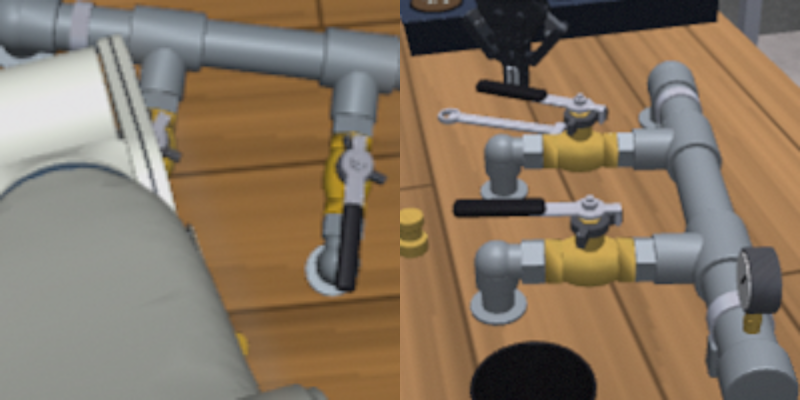

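The side view shows the lever about two-thirds of the way, with the fingertips behind it, and the pipework clear. I'll continue gently.

```bash
python3 - <<'E'
from h import *
S=(.5767,.0298)
rows(S,[(148,21),(151,21),(154,21),(157,21)],1,(145,21))
print();rows(S,[(157+.34*i,21) for i in range(1,6)],1,(157,21))
E
```

```text
(148, 21) xyz [0,4.5,1.0] yaw -0.052
(151, 21) xyz [0,9.0,1.7] yaw -0.105
(154, 21) xyz [0,13.6,2.2] yaw -0.157
(157, 21) xyz [0,18.1,2.5] yaw -0.209

(157.34, 21) xyz [0,0.5,0.1] yaw -0.006
(157.68, 21) xyz [0,1.0,0.2] yaw -0.012
(158.02, 21) xyz [0,1.5,0.4] yaw -0.018
(158.36, 21) xyz [0,2.0,0.5] yaw -0.024
(158.7, 21) xyz [0,2.5,0.6] yaw -0.030
```

Request:
step_arm([
  {"xyz":[0,4.5,1.0],"yaw":-0.052,"grip":0},
  {"xyz":[0,9,1.7],"yaw":-0.105,"grip":0},
  {"xyz":[0,13.6,2.2],"yaw":-0.157,"grip":0},
  {"xyz":[0,18.1,2.5],"yaw":-0.209,"grip":0},
  {"xyz":[0,18.1,2.5],"yaw":-0.209,"grip":0},
])

```text
t: 4.25
tcp_pos: [0.5061, 0.0907, 0.101]
tcp_rot: [0.695, -0.152, -0.689, -0.139]
ft_force: [-0.7, -0.1, 0.3]
finger_gap: 0.0
```

Request:
step_arm([
  {"xyz":[0,0.5,0.1],"yaw":-0.006,"grip":0},
  {"xyz":[0,1.0,0.2],"yaw":-0.012,"grip":0},
  {"xyz":[0,1.5,0.4],"yaw":-0.018,"grip":0},
  {"xyz":[0,2,0.5],"yaw":-0.024,"grip":0},
  {"xyz":[0,2.5,0.6],"yaw":-0.03,"grip":0},
])

```text
t: 4.67
tcp_pos: [0.5045, 0.0923, 0.1006]
tcp_rot: [0.698, -0.147, -0.689, -0.127]
ft_force: [0.5, 0.7, -0.5]
finger_gap: -0.0
```

```bash
python3 - <<'E'
from cell import r
from h import *
o=r.observe();R=Ro.from_quat(o["tcp_rot"]).as_matrix();print(o["t"],o["tcp_pos"],o["ft_force"],"\n",R.round(3),o["joint_positions"].round(3),o["joint_vel"].round(3))
s=r.read_camera("side")
cv2.imwrite("pics/s4.png",cv2.resize(s["color"][60:260,190:390,::-1],(600,600)))
E
```

```text
4.6667 [0.5044675  0.09233761 0.10055345] [ 0.45097498  0.65980364 -0.47587323] 
 [[ 0.006 -0.381 -0.925]
 [-0.03  -0.924  0.381]
 [-1.     0.025 -0.017]] [ 0.176  0.461  1.959 -0.046  0.721 -2.54 ] [ 0.029 -0.004  0.012 -0.04  -0.009  0.   ]
```

View pics/s4.png

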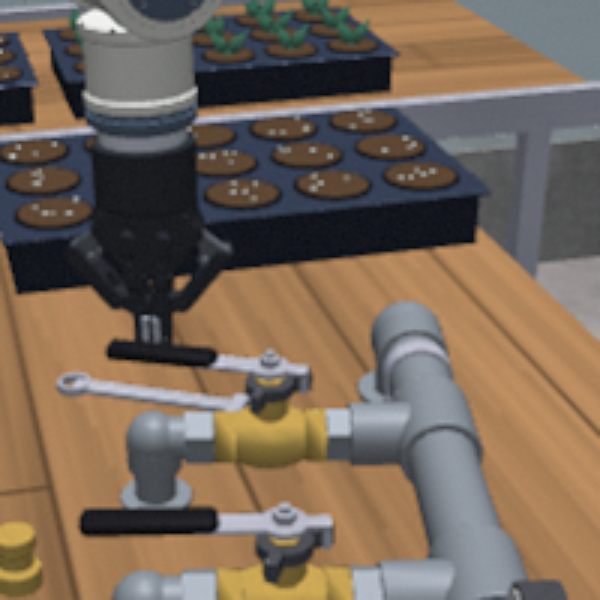

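Joint 6 has reached its limit at -2.54, so the tool tilted and stalled. I'll back off and turn the tool by 90°, then push with the back of the closed fingers instead.

Request:
step_arm([
  {"xyz":[0,-10,0],"yaw":0.05,"grip":0},
  {"xyz":[0,-20,0],"yaw":0.15,"grip":0},
  {"xyz":[0,-25,0],"yaw":0.26,"grip":0},
  {"xyz":[0,-25,0],"yaw":0.38,"grip":0},
  {"xyz":[0,-25,0],"yaw":0.5,"grip":0},
])

```text
t: 5.13
tcp_pos: [0.5141, 0.1158, 0.0999]
tcp_rot: [0.644, -0.315, -0.631, -0.298]
ft_force: [0.4, 0.4, -0.3]
finger_gap: 0.0001
```

Request:
step_arm([
  {"xyz":[0,0,0],"yaw":0.12,"grip":0},
  {"xyz":[0,0,0],"yaw":0.24,"grip":0},
  {"xyz":[0,0,0],"yaw":0.36,"grip":0},
  {"xyz":[0,0,0],"yaw":0.48,"grip":0},
  {"xyz":[0,0,0],"yaw":0.6,"grip":0},
])

```text
t: 5.55
tcp_pos: [0.514, 0.1155, 0.1]
tcp_rot: [0.527, -0.487, -0.509, -0.475]
ft_force: [-0.6, 0.4, 1.0]
finger_gap: -0.0001
```

Request:
step_arm([
  {"xyz":[0,0,0],"yaw":0.12,"grip":0},
  {"xyz":[0,0,0],"yaw":0.24,"grip":0},
  {"xyz":[0,0,0],"yaw":0.36,"grip":0},
  {"xyz":[0,0,0],"yaw":0.36,"grip":0},
  {"xyz":[0,0,0],"yaw":0.36,"grip":0},
])

```text
t: 5.97
tcp_pos: [0.514, 0.1155, 0.1]
tcp_rot: [-0.436, 0.569, 0.417, 0.559]
ft_force: [-0.3, -0.3, 0.3]
finger_gap: -0.0002
```

```bash
python3 - <<'E'
from cell import r
from h import *
s=r.read_camera("side");t=r.read_camera("top")
o=r.observe();R=Ro.from_quat(o["tcp_rot"]).as_matrix();print(o["t"],o["tcp_pos"],o["ft_force"],"\n",R.round(3),o["joint_positions"].round(3))
# lever angle from the side view: sleeve centre on z=.117
c,sz,an,p=sleeve(s,(222,170,264,182),60);print(c,sz,an)
W=plane(s,c,.117)[:2];v=W-[.5767,.0298];print("idle sleeve",W,np.linalg.norm(v),np.degrees(np.arctan2(v[1],v[0])))
cv2.imwrite("pics/s5.png",np.hstack([cv2.resize(t["color"][120:270,190:340,::-1],(400,400)),cv2.resize(s["color"][130:330,190:390,::-1],(400,400))]))
E
```

```text
6.0667 [0.51396125 0.11549304 0.09997304] [ 0.23783254  0.16088722 -0.34527619] 
 [[ 0.006 -0.962  0.273]
 [-0.03   0.273  0.962]
 [-1.    -0.014 -0.027]] [ 0.216  0.478  1.928 -0.045  0.737 -1.045]
[243.67821693 175.21782207] (35.22431564331055, 10.64689826965332) 5.710593223571777
idle sleeve [0.50726946 0.07602892] 0.08341290330723733 146.34314400021535
```

View pics/s5.png

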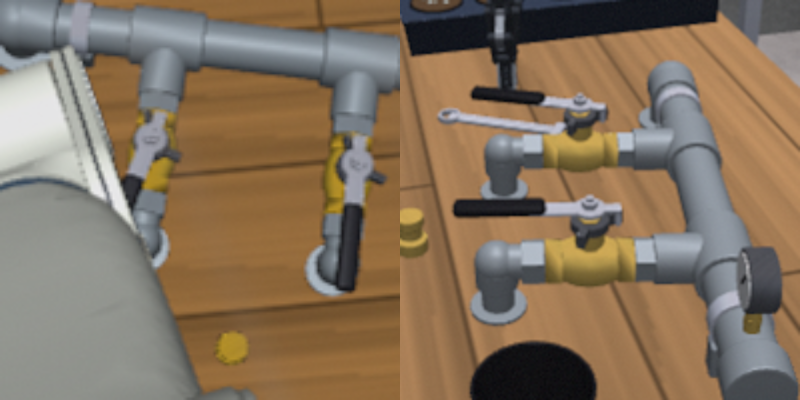

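The side view shows the idle lever at about 150°, with the tool behind it and clear. I'll push with the −z face.

Request:
step_arm([
  {"xyz":[0,-4,-11],"yaw":-0.03,"grip":0},
  {"xyz":[0,-7,-20],"yaw":-0.07,"grip":0},
  {"xyz":[0,-5.5,-24],"yaw":-0.07,"grip":0},
  {"xyz":[0,-3.5,-28],"yaw":-0.07,"grip":0},
  {"xyz":[0,-2,-32],"yaw":-0.07,"grip":0},
])

```text
t: 6.48
tcp_pos: [0.5088, 0.0848, 0.1014]
tcp_rot: [-0.455, 0.553, 0.435, 0.546]
ft_force: [5.5, 3.6, -1.2]
finger_gap: 0.0002
```

```bash
python3 - <<'E'
from cell import r
o=r.observe();print(o["tcp_pos"],o["ft_force"],o["moment"],o["joint_positions"].round(3))
E
```

```text
[0.50878481 0.08475123 0.10138786] [ 5.45905139  3.61420176 -1.23193326] [ 0.66416462 -0.82387424  0.03161147] [ 0.159  0.461  1.956 -0.045  0.719 -1.167]
```

Request:
step_arm([
  {"xyz":[0,0.2,-0.6],"yaw":0,"grip":0},
  {"xyz":[0,0.5,-1.2],"yaw":0,"grip":0},
  {"xyz":[0,0.7,-1.8],"yaw":0,"grip":0},
  {"xyz":[0,1,-2.4],"yaw":0,"grip":0},
  {"xyz":[0,1.2,-3],"yaw":0,"grip":0},
])

```text
t: 6.9
tcp_pos: [0.5071, 0.0824, 0.1015]
tcp_rot: [-0.455, 0.553, 0.435, 0.546]
ft_force: [6.0, 4.1, -2.0]
finger_gap: -0.0001
```

Request:
step_arm([
  {"xyz":[0,0.2,-0.5],"yaw":0,"grip":0},
  {"xyz":[0,0.4,-1.0],"yaw":0,"grip":0},
  {"xyz":[0,0.6,-1.5],"yaw":0,"grip":0},
  {"xyz":[0,0.8,-2.0],"yaw":0,"grip":0},
  {"xyz":[0,1,-2.5],"yaw":0,"grip":0},
])

```text
t: 7.32
tcp_pos: [0.5057, 0.0802, 0.1016]
tcp_rot: [-0.455, 0.553, 0.435, 0.546]
ft_force: [6.4, 3.2, -2.6]
finger_gap: -0.0
```

Request:
step_arm([
  {"xyz":[0,0.2,-0.5],"yaw":0,"grip":0},
  {"xyz":[0,0.4,-1.0],"yaw":0,"grip":0},
  {"xyz":[0,0.6,-1.5],"yaw":0,"grip":0},
  {"xyz":[0,0.8,-2.0],"yaw":0,"grip":0},
  {"xyz":[0,1,-2.5],"yaw":0,"grip":0},
])

```text
t: 7.73
tcp_pos: [0.5043, 0.078, 0.1017]
tcp_rot: [-0.455, 0.553, 0.435, 0.546]
ft_force: [5.3, 3.6, -1.0]
finger_gap: 0.0
```

Request:
step_arm([
  {"xyz":[0,0.1,-0.5],"yaw":0,"grip":0},
  {"xyz":[0,0.2,-1.0],"yaw":0,"grip":0},
  {"xyz":[0,0.3,-1.5],"yaw":0,"grip":0},
  {"xyz":[0,0.4,-2.0],"yaw":0,"grip":0},
  {"xyz":[0,0.5,-2.5],"yaw":0,"grip":0},
])

```text
t: 8.15
tcp_pos: [0.5033, 0.0757, 0.1018]
tcp_rot: [-0.455, 0.553, 0.435, 0.546]
ft_force: [6.3, 3.9, -1.7]
finger_gap: -0.0
```

Request:
step_arm([
  {"xyz":[0,0.1,-0.5],"yaw":0,"grip":0},
  {"xyz":[0,0.2,-1.0],"yaw":0,"grip":0},
  {"xyz":[0,0.3,-1.5],"yaw":0,"grip":0},
  {"xyz":[0,0.4,-2.0],"yaw":0,"grip":0},
  {"xyz":[0,0.5,-2.5],"yaw":0,"grip":0},
])

```text
t: 8.57
tcp_pos: [0.5021, 0.0734, 0.1018]
tcp_rot: [-0.455, 0.553, 0.435, 0.546]
ft_force: [4.0, 4.5, -2.2]
finger_gap: 0.0001
```

Request:
step_arm([
  {"xyz":[0,0.1,-0.5],"yaw":0,"grip":0},
  {"xyz":[0,0.2,-1.0],"yaw":0,"grip":0},
  {"xyz":[0,0.2,-1.5],"yaw":0,"grip":0},
  {"xyz":[0,0.2,-2.0],"yaw":0,"grip":0},
  {"xyz":[0,0.3,-2.5],"yaw":0,"grip":0},
])

```text
t: 8.98
tcp_pos: [0.5014, 0.0713, 0.1019]
tcp_rot: [-0.455, 0.553, 0.435, 0.546]
ft_force: [5.5, 6.5, -2.5]
finger_gap: 0.0003
```

Request:
step_arm([
  {"xyz":[0,0,-0.4],"yaw":0,"grip":0},
  {"xyz":[0,0.1,-0.8],"yaw":0,"grip":0},
  {"xyz":[0,0.1,-1.2],"yaw":0,"grip":0},
])

```text
t: 9.23
tcp_pos: [0.5012, 0.0705, 0.1019]
tcp_rot: [-0.455, 0.553, 0.435, 0.547]
ft_force: [5.7, 9.7, -3.1]
finger_gap: 0.0002
```

Request:
step_arm([
  {"xyz":[0,0,-0.3],"yaw":0,"grip":0},
  {"xyz":[0,0,-0.6],"yaw":0,"grip":0},
  {"xyz":[0,0,-0.6],"yaw":0,"grip":0},
  {"xyz":[0,0,-0.6],"yaw":0,"grip":0},
])

```text
t: 9.57
tcp_pos: [0.5011, 0.0702, 0.1019]
tcp_rot: [-0.455, 0.553, 0.435, 0.547]
ft_force: [5.0, 10.6, -3.0]
finger_gap: -0.0002
```

```bash
python3 - <<'E'
from cell import r
for i in range(2):
    r.read_camera("side"); o=r.observe();print(o["tcp_pos"],o["ft_force"])
E
```

```text
[0.50103417 0.07016984 0.10185939] [ 5.18416925 10.03426142 -2.77357812]
[0.50107735 0.07018824 0.101889  ] [ 5.10204082 10.01222666 -3.30434793]
```

Request:
step_arm([
  {"xyz":[0,0,-0.4],"yaw":0,"grip":0},
  {"xyz":[0,0,-0.7],"yaw":0,"grip":0},
  {"xyz":[0,0,-0.7],"yaw":0,"grip":0},
])

```text
t: 9.92
tcp_pos: [0.5009, 0.0698, 0.1019]
tcp_rot: [-0.454, 0.553, 0.435, 0.547]
ft_force: [4.3, 12.0, -4.3]
finger_gap: -0.0001
```

The idle lever is firmly home: about 12.5 N, and the force holds when the tool stops. I'll retreat, lift and cross to the run valve.

Request:
step_arm([
  {"xyz":[0,0,8],"yaw":0,"grip":0},
  {"xyz":[0,0,20],"yaw":0,"grip":0},
  {"xyz":[0,0,38],"yaw":0,"grip":0},
  {"xyz":[-30,0,40],"yaw":0,"grip":0},
  {"xyz":[-65,0,40],"yaw":0,"grip":0},
])

```text
t: 10.33
tcp_pos: [0.5045, 0.1097, 0.1635]
tcp_rot: [-0.454, 0.556, 0.437, 0.542]
ft_force: [1.1, 0.2, -0.1]
finger_gap: 0.0001
```

Request:
step_arm([
  {"xyz":[-30,0,0],"yaw":0,"grip":0},
  {"xyz":[-45,0,-25],"yaw":0,"grip":0},
  {"xyz":[-45,1,-60],"yaw":0,"grip":0},
  {"xyz":[-45,1,-97],"yaw":0,"grip":0},
  {"xyz":[-45,1,-134],"yaw":0,"grip":0},
])

```text
t: 10.75
tcp_pos: [0.4769, -0.0212, 0.2143]
tcp_rot: [-0.455, 0.554, 0.436, 0.544]
ft_force: [1.1, -0.2, 1.1]
finger_gap: -0.0002
```

Request:
step_arm([
  {"xyz":[0,0,-37],"yaw":0,"grip":0},
  {"xyz":[0,1,-74],"yaw":0,"grip":0},
  {"xyz":[0,1,-111],"yaw":0,"grip":0},
  {"xyz":[0,2,-148],"yaw":0,"grip":0},
  {"xyz":[0,2,-178],"yaw":0,"grip":0},
])

```text
t: 11.17
tcp_pos: [0.4375, -0.1959, 0.2189]
tcp_rot: [-0.454, 0.555, 0.435, 0.544]
ft_force: [1.2, -0.2, 0.4]
finger_gap: 0.0001
```

Request:
step_arm([
  {"xyz":[0,0,0],"yaw":0,"grip":0},
  {"xyz":[0,0,0],"yaw":0,"grip":0},
])

```text
t: 11.33
tcp_pos: [0.438, -0.1952, 0.2187]
tcp_rot: [-0.453, 0.555, 0.435, 0.545]
ft_force: [0.4, 0.3, 0.4]
finger_gap: -0.0
```

```bash
python3 - <<'E'
from cell import r
from h import *
o=r.observe();R=Ro.from_quat(o["tcp_rot"]).as_matrix();print(o["t"],o["tcp_pos"],o["ft_force"],"\n",R.round(3),o["joint_positions"].round(3))
E
```

```text
11.3333 [ 0.43804836 -0.195208    0.21874544] [0.38765433 0.29333939 0.42548313] 
 [[ 0.005 -0.977  0.212]
 [-0.03   0.211  0.977]
 [-1.    -0.012 -0.028]] [-0.429  0.219  1.965 -0.03   0.941 -1.769]
```

```bash
python3 - <<'E'
from h import *
S=np.array([536,-165.5])
def pz(phi,w,rad=85):
    a=np.radians(phi);u=np.array([np.cos(a),np.sin(a)]);t=np.array([u[1],-u[0]]);return S+rad*u-w*t,u,t
def rz(st,seq):
    P,u,t=pz(*st)
    for q in seq:
        d=pz(*q)[0]-P;print(q,f"[0,{d@u:.1f},{d@t:.1f}] yaw {np.radians(st[0]-q[0]):.3f}")
rz((167.8,53,88),[(167.8,42),(167.8,32),(167.8,24.5),(164.8,24.5),(160.8,24.5)])
rz((160.8,24.5),[(160.8-5*i,24.5) for i in range(1,6)])
rz((85.8,24.5),[(85.8-i,24.5) for i in range(1,4)])
E
```

```text
(167.8, 42) [0,-3.0,11.0] yaw 0.000
(167.8, 32) [0,-3.0,21.0] yaw 0.000
(167.8, 24.5) [0,-3.0,28.5] yaw 0.000
(164.8, 24.5) [0,-1.8,33.0] yaw 0.052
(160.8, 24.5) [0,-0.6,39.0] yaw 0.122
(155.8, 24.5) [0,1.8,7.5] yaw 0.087
(150.8, 24.5) [0,3.0,15.1] yaw 0.175
(145.8, 24.5) [0,3.4,22.8] yaw 0.262
(140.8, 24.5) [0,3.3,30.5] yaw 0.349
(135.8, 24.5) [0,2.4,38.2] yaw 0.436
(84.8, 24.5) [0,0.4,1.5] yaw 0.017
(83.8, 24.5) [0,0.8,3.0] yaw 0.035
(82.8, 24.5) [0,1.2,4.5] yaw 0.052
```

Request:
step_arm([
  {"xyz":[30,0,0],"yaw":0,"grip":0},
  {"xyz":[60,0,0],"yaw":0,"grip":0},
  {"xyz":[90,0,0],"yaw":0,"grip":0},
  {"xyz":[118,0,0],"yaw":0,"grip":0},
  {"xyz":[118,0,0],"yaw":0,"grip":0},
])

```text
t: 11.75
tcp_pos: [0.4363, -0.1951, 0.0965]
tcp_rot: [-0.452, 0.556, 0.439, 0.543]
ft_force: [-0.5, -0.1, 0.7]
finger_gap: -0.0003
```

Request:
step_arm([
  {"xyz":[0,-3,11],"yaw":0,"grip":0},
  {"xyz":[0,-3,21],"yaw":0,"grip":0},
  {"xyz":[0,-3,28.5],"yaw":0,"grip":0},
  {"xyz":[0,-1.8,33],"yaw":0.052,"grip":0},
  {"xyz":[0,-0.6,39],"yaw":0.122,"grip":0},
])

```text
t: 12.17
tcp_pos: [0.4495, -0.1598, 0.1016]
tcp_rot: [-0.422, 0.58, 0.399, 0.572]
ft_force: [-0.1, -7.2, -0.7]
finger_gap: 0.0002
```

Request:
step_arm([
  {"xyz":[0,1.8,7.5],"yaw":0.087,"grip":0},
  {"xyz":[0,3,15],"yaw":0.175,"grip":0},
  {"xyz":[0,3.4,22.8],"yaw":0.262,"grip":0},
  {"xyz":[0,3.3,30.5],"yaw":0.349,"grip":0},
  {"xyz":[0,2.4,38.2],"yaw":0.436,"grip":0},
])

```text
t: 12.58
tcp_pos: [0.4599, -0.123, 0.101]
tcp_rot: [-0.287, 0.652, 0.263, 0.65]
ft_force: [-2.2, -8.1, 2.5]
finger_gap: 0.0001
```

```bash
python3 - <<'E'
from cell import r
from h import *
o=r.observe();R=Ro.from_quat(o["tcp_rot"]).as_matrix();print(o["t"],o["tcp_pos"],o["ft_force"],"\n",R.round(3),o["joint_positions"].round(3))
u=R[:2,1];t=R[:2,2];d=o["tcp_pos"][:2]*1000-[536,-165.5];print("phi_tool",np.degrees(np.arctan2(u[1],u[0])),"rad",d@u,"w",-d@t)
E
```

```text
12.5833 [ 0.4598677  -0.12301429  0.10100837] [-2.21026368 -8.14656286  2.45726643] 
 [[ 0.01  -0.717  0.697]
 [-0.032  0.696  0.717]
 [-0.999 -0.03  -0.016]] [-0.268  0.414  2.049 -0.046  0.66  -1.032]
phi_tool 135.83514513751354 rad 84.17578761727414 w 22.60380663750233
```

Request:
step_arm([
  {"xyz":[0,1.8,7.5],"yaw":0.087,"grip":0},
  {"xyz":[0,3,15],"yaw":0.175,"grip":0},
  {"xyz":[0,3.4,22.8],"yaw":0.262,"grip":0},
  {"xyz":[0,3.3,30.5],"yaw":0.349,"grip":0},
  {"xyz":[0,2.4,38.2],"yaw":0.436,"grip":0},
])

```text
t: 13.0
tcp_pos: [0.4833, -0.0934, 0.0999]
tcp_rot: [-0.139, 0.695, 0.117, 0.696]
ft_force: [-4.6, -6.1, 1.9]
finger_gap: -0.0004
```

Request:
step_arm([
  {"xyz":[0,1.8,7.5],"yaw":0.087,"grip":0},
  {"xyz":[0,3,15],"yaw":0.175,"grip":0},
  {"xyz":[0,3.3,20],"yaw":0.23,"grip":0},
  {"xyz":[0,3.4,24],"yaw":0.276,"grip":0},
  {"xyz":[0,3.4,27],"yaw":0.31,"grip":0},
])

```text
t: 13.42
tcp_pos: [0.5066, -0.0803, 0.0994]
tcp_rot: [-0.031, 0.705, 0.009, 0.709]
ft_force: [-4.9, -3.0, 1.8]
finger_gap: 0.0002
```

```bash
cat > st.py <<'E'
from cell import r
from h import *
o=r.observe();R=Ro.from_quat(o["tcp_rot"]).as_matrix();print(o["t"],o["tcp_pos"],o["ft_force"],o["joint_positions"].round(3))
u=R[:2,1];t=R[:2,2];d=o["tcp_pos"][:2]*1000-[536,-165.5];print("phi_tool",np.degrees(np.arctan2(u[1],u[0])),"rad",d@u,"w",-d@t,"Fn",-o["ft_force"][:2]@t,"Fu",o["ft_force"][:2]@u)
E
python3 st.py
```

```text
13.4167 [ 0.50660646 -0.08030968  0.09940054] [-4.93136952 -2.97613984  1.84749986] [-0.163  0.46   1.966 -0.045  0.706 -0.185]
phi_tool 93.19360376715424 rad 86.6540810231866 w 24.590713195062243 Fn 5.089811550466135 Fu -2.6955016724447196
```

Request:
step_arm([
  {"xyz":[0,0.2,1.6],"yaw":0.018,"grip":0},
  {"xyz":[0,0.4,3.2],"yaw":0.037,"grip":0},
  {"xyz":[0,0.6,4.8],"yaw":0.055,"grip":0},
  {"xyz":[0,0.7,6.4],"yaw":0.074,"grip":0},
  {"xyz":[0,0.8,7.6],"yaw":0.088,"grip":0},
])

```text
t: 13.83
tcp_pos: [0.5134, -0.0783, 0.0993]
tcp_rot: [0.001, 0.705, -0.021, 0.709]
ft_force: [-5.7, 3.0, 4.0]
finger_gap: -0.0001
```

```bash
python3 st.py
```

```text
13.8333 [ 0.51340257 -0.07829526  0.09932775] [-5.72519121  3.03606842  4.00838047] [-0.158  0.468  1.951 -0.043  0.714 -0.094]
phi_tool 88.20573435719541 rad 86.41771778819827 w 25.30230334782705 Fn 5.816888982155095 Fu 2.8541072320521748
```

Request:
step_arm([
  {"xyz":[0,0.1,0.5],"yaw":0.006,"grip":0},
  {"xyz":[0,0.2,1.0],"yaw":0.012,"grip":0},
  {"xyz":[0,0.3,1.5],"yaw":0.017,"grip":0},
  {"xyz":[0,0.4,2],"yaw":0.023,"grip":0},
  {"xyz":[0,0.5,2.5],"yaw":0.029,"grip":0},
])

```text
t: 14.25
tcp_pos: [0.5158, -0.0777, 0.0993]
tcp_rot: [0.011, 0.705, -0.031, 0.709]
ft_force: [-6.4, 3.8, 2.9]
finger_gap: 0.0003
```

Request:
step_arm([
  {"xyz":[0,0.1,0.5],"yaw":0.006,"grip":0},
  {"xyz":[0,0.2,1.0],"yaw":0.012,"grip":0},
  {"xyz":[0,0.3,1.5],"yaw":0.017,"grip":0},
  {"xyz":[0,0.4,2],"yaw":0.023,"grip":0},
  {"xyz":[0,0.5,2.5],"yaw":0.029,"grip":0},
])

```text
t: 14.67
tcp_pos: [0.5183, -0.0772, 0.0993]
tcp_rot: [0.021, 0.704, -0.041, 0.708]
ft_force: [-5.5, 5.0, 4.2]
finger_gap: 0.0002
```

Request:
step_arm([
  {"xyz":[0,0.2,0.5],"yaw":0.006,"grip":0},
  {"xyz":[0,0.3,1.0],"yaw":0.012,"grip":0},
  {"xyz":[0,0.5,1.5],"yaw":0.017,"grip":0},
  {"xyz":[0,0.7,2],"yaw":0.023,"grip":0},
  {"xyz":[0,0.8,2.5],"yaw":0.029,"grip":0},
])

```text
t: 15.08
tcp_pos: [0.5209, -0.0767, 0.0993]
tcp_rot: [0.031, 0.704, -0.052, 0.708]
ft_force: [-5.8, 4.2, 2.9]
finger_gap: -0.0005
```

Request:
step_arm([
  {"xyz":[0,0.2,0.5],"yaw":0.006,"grip":0},
  {"xyz":[0,0.3,1.0],"yaw":0.012,"grip":0},
  {"xyz":[0,0.5,1.5],"yaw":0.017,"grip":0},
  {"xyz":[0,0.7,2],"yaw":0.023,"grip":0},
  {"xyz":[0,0.8,2.5],"yaw":0.029,"grip":0},
])

```text
t: 15.5
tcp_pos: [0.5235, -0.0763, 0.0993]
tcp_rot: [0.042, 0.703, -0.062, 0.708]
ft_force: [-4.6, 2.8, 3.1]
finger_gap: -0.0
```

Request:
step_arm([
  {"xyz":[0,0.1,0.5],"yaw":0.006,"grip":0},
  {"xyz":[0,0.3,1.0],"yaw":0.012,"grip":0},
  {"xyz":[0,0.4,1.5],"yaw":0.017,"grip":0},
  {"xyz":[0,0.6,2],"yaw":0.023,"grip":0},
  {"xyz":[0,0.7,2.5],"yaw":0.029,"grip":0},
])

```text
t: 15.92
tcp_pos: [0.5261, -0.076, 0.0993]
tcp_rot: [0.052, 0.702, -0.072, 0.707]
ft_force: [-5.1, 2.7, 3.2]
finger_gap: -0.0003
```

```bash
python3 st.py
```

```text
15.9167 [ 0.52607145 -0.07601161  0.099289  ] [-5.05474376  2.71797126  3.2398893 ] [-0.15   0.481  1.924 -0.042  0.728  0.057]
phi_tool 79.93523160177187 rad 86.3423541694484 w 25.390255159974934 Fn 5.45120928083214 Fu 1.7920695726975824
```

Request:
step_arm([
  {"xyz":[0,0.1,0.5],"yaw":0.006,"grip":0},
  {"xyz":[0,0.3,1.0],"yaw":0.012,"grip":0},
  {"xyz":[0,0.4,1.5],"yaw":0.017,"grip":0},
  {"xyz":[0,0.5,2],"yaw":0.023,"grip":0},
  {"xyz":[0,0.6,2.5],"yaw":0.029,"grip":0},
])

```text
t: 16.33
tcp_pos: [0.5286, -0.0758, 0.0993]
tcp_rot: [0.062, 0.701, -0.082, 0.706]
ft_force: [-4.9, 3.6, 2.9]
finger_gap: 0.0001
```

Request:
step_arm([
  {"xyz":[0,0.1,0.5],"yaw":0.006,"grip":0},
  {"xyz":[0,0.3,1.0],"yaw":0.012,"grip":0},
  {"xyz":[0,0.4,1.5],"yaw":0.017,"grip":0},
  {"xyz":[0,0.5,2],"yaw":0.023,"grip":0},
  {"xyz":[0,0.6,2.5],"yaw":0.029,"grip":0},
])

```text
t: 16.75
tcp_pos: [0.5312, -0.0756, 0.0993]
tcp_rot: [0.072, 0.699, -0.092, 0.705]
ft_force: [-4.4, 4.1, 2.0]
finger_gap: -0.0001
```

Request:
step_arm([
  {"xyz":[0,0.1,0.5],"yaw":0.006,"grip":0},
  {"xyz":[0,0.3,1.0],"yaw":0.012,"grip":0},
  {"xyz":[0,0.4,1.5],"yaw":0.017,"grip":0},
  {"xyz":[0,0.5,2],"yaw":0.023,"grip":0},
  {"xyz":[0,0.6,2.5],"yaw":0.029,"grip":0},
])

```text
t: 17.17
tcp_pos: [0.5338, -0.0755, 0.0993]
tcp_rot: [0.083, 0.698, -0.102, 0.704]
ft_force: [-4.7, 3.8, 3.0]
finger_gap: -0.0002
```

Request:
step_arm([
  {"xyz":[0,0.1,0.5],"yaw":0.006,"grip":0},
  {"xyz":[0,0.3,1.0],"yaw":0.012,"grip":0},
  {"xyz":[0,0.4,1.5],"yaw":0.017,"grip":0},
  {"xyz":[0,0.5,2],"yaw":0.023,"grip":0},
  {"xyz":[0,0.6,2.5],"yaw":0.029,"grip":0},
])

```text
t: 17.58
tcp_pos: [0.5362, -0.0755, 0.0992]
tcp_rot: [0.093, 0.697, -0.113, 0.702]
ft_force: [-6.4, 4.2, 2.7]
finger_gap: -0.0
```

Request:
step_arm([
  {"xyz":[0,0.1,0.4],"yaw":0.004,"grip":0},
  {"xyz":[0,0.2,0.8],"yaw":0.008,"grip":0},
  {"xyz":[0,0.2,1.2],"yaw":0.012,"grip":0},
])

```text
t: 17.83
tcp_pos: [0.5369, -0.0754, 0.0992]
tcp_rot: [0.097, 0.696, -0.117, 0.702]
ft_force: [-7.8, 6.0, 3.6]
finger_gap: -0.0001
```

```bash
python3 st.py
```

```text
17.8333 [ 0.53686416 -0.0754494   0.09920432] [-7.80166222  6.03216228  3.61945365] [-0.146  0.494  1.9   -0.041  0.741  0.187]
phi_tool 72.60255037163833 rad 86.1598887460812 w 26.072587973222472 Fn 9.24672298959013 Fu 3.422352976214896
```

Request:
step_arm([
  {"xyz":[0,0.1,0.5],"yaw":0,"grip":0},
  {"xyz":[0,0.1,1.0],"yaw":0,"grip":0},
  {"xyz":[0,0.2,1.3],"yaw":0,"grip":0},
  {"xyz":[0,0.2,1.3],"yaw":0,"grip":0},
])

```text
t: 18.17
tcp_pos: [0.5375, -0.0756, 0.0992]
tcp_rot: [0.097, 0.697, -0.117, 0.701]
ft_force: [-8.4, 6.1, 6.3]
finger_gap: -0.0001
```

```bash
python3 st.py
```

```text
18.1667 [ 0.53752049 -0.07557558  0.0991615 ] [-8.42962651  6.11868687  6.25998173] [-0.146  0.495  1.897 -0.041  0.744  0.187]
phi_tool 72.61771315094991 rad 86.24177885862952 w 25.388742184779975 Fn 9.87118092931119 Fu 3.3197822715688177
```

Request:
step_arm([
  {"xyz":[0,0.1,0.5],"yaw":0,"grip":0},
  {"xyz":[0,0.1,1.0],"yaw":0,"grip":0},
  {"xyz":[0,0.1,1.0],"yaw":0,"grip":0},
  {"xyz":[0,0.1,1.0],"yaw":0,"grip":0},
])

```text
t: 18.5
tcp_pos: [0.5381, -0.0757, 0.0992]
tcp_rot: [0.097, 0.697, -0.117, 0.701]
ft_force: [-10.7, 6.4, 6.9]
finger_gap: 0.0002
```

```bash
python3 st.py
```

```text
18.5 [ 0.53808249 -0.07566497  0.09917355] [-10.74845707   6.38143373   6.85788737] [-0.146  0.496  1.896 -0.041  0.745  0.187]
phi_tool 72.61332775737215 rad 86.32228096091173 w 24.834279580447678 Fn 12.162985678324462 Fu 2.877008661232892
```

Request:
step_arm([
  {"xyz":[0,0,0.3],"yaw":0,"grip":0},
  {"xyz":[0,0,0.3],"yaw":0,"grip":0},
])

```text
t: 18.67
tcp_pos: [0.5382, -0.0757, 0.0992]
tcp_rot: [0.097, 0.697, -0.117, 0.701]
ft_force: [-11.7, 6.0, 7.4]
finger_gap: -0.0002
```

Request:
step_arm([
  {"xyz":[0,0,-8],"yaw":0,"grip":0},
  {"xyz":[0,0,-20],"yaw":0,"grip":0},
  {"xyz":[0,0,-38],"yaw":0,"grip":0},
  {"xyz":[-30,0,-40],"yaw":0,"grip":0},
  {"xyz":[-65,0,-40],"yaw":0,"grip":0},
])

```text
t: 19.08
tcp_pos: [0.4999, -0.0628, 0.1622]
tcp_rot: [0.097, 0.697, -0.117, 0.701]
ft_force: [1.2, -0.3, 0.2]
finger_gap: 0.0003
```

Request:
step_arm([
  {"xyz":[-40,0,0],"yaw":0,"grip":0},
  {"xyz":[-60,0,-30],"yaw":0,"grip":0},
  {"xyz":[-60,130,-30],"yaw":0,"grip":0},
  {"xyz":[-60,130,-30],"yaw":0,"grip":0},
  {"xyz":[-60,130,-30],"yaw":0,"grip":0},
])

```text
t: 19.5
tcp_pos: [0.5117, 0.0677, 0.2214]
tcp_rot: [0.098, 0.693, -0.117, 0.704]
ft_force: [2.4, -1.2, -0.7]
finger_gap: -0.0002
```

Request:
step_arm([
  {"xyz":[0,200,0],"yaw":0,"grip":0},
  {"xyz":[0,200,0],"yaw":0,"grip":0},
  {"xyz":[0,200,0],"yaw":0,"grip":0},
  {"xyz":[0,200,0],"yaw":0,"grip":0},
  {"xyz":[0,200,0],"yaw":0,"grip":0},
])

```text
t: 19.92
tcp_pos: [0.5713, 0.2607, 0.2151]
tcp_rot: [0.097, 0.694, -0.116, 0.704]
ft_force: [-0.4, -0.5, -0.0]
finger_gap: 0.0004
```

```bash
python3 - <<'E'
from cell import r
from h import *
s=r.read_camera("side");t=r.read_camera("top")
print(r.observe()["tcp_pos"],r.observe()["ft_force"])
cv2.imwrite("pics/s6.png",np.hstack([cv2.resize(t["color"][100:290,160:420,::-1],(400,292)),cv2.resize(s["color"][130:330,180:400,::-1],(321,292))]))
E
```

```text
[0.57203795 0.26239849 0.21492142] [-0.13802551 -0.30601363  0.50977389]
```

View pics/s6.png

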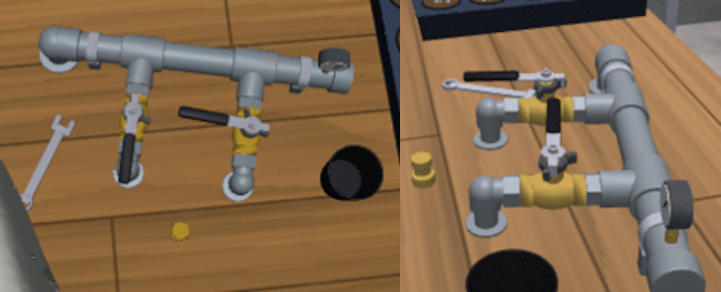

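The final view shows the idle lever along its pipe and the run lever across its own. The spanner, pot and coupling haven't moved, and the arm is clear.

```bash
python3 -c "
from cell import r
print(r.finish_job())"
```

```text
the job is handed in; nothing more can be done
None
```

I changed the watering over in the order asked and handed the job in at about 20 s, well inside the 67 s limit; no verdict was reported.

- **Shut valve, opened first:** I swung its lever to about 168° (world heading), along its pipe. The force settled at about 11 N with the tool held still. I then leaned on it to about 12.5 N, worked out at mid-sleeve, and backed off.
- **Open valve, then shut:** I swung its lever across its pipe to about 73°. The force held at about 12 N, then about 13 N after a last small push, and I backed off.
- **Force accuracy:** Before each stop the push was 5–6 N. The contact could be up to 11 mm off mid-sleeve, so the mid-sleeve figures are good to about 13%. That keeps both within the 10–16 N firm range.
- **Last checks:** The final pictures show one lever along its pipe and the other across, with the spanner, pot and coupling where they were. The wrist force read about zero with the arm clear. I judged the final lever positions by eye and did not measure them again after letting go.

**What went wrong:** partway through the first swing, joint 6 ran up to its -2.54 limit and the tool stalled with a tilt of about 2°. I backed off, turned the tool 90° and finished with the backs of the closed fingers. The joint read exactly -2.540, with no sign of having gone past it.

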